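# Set the slope of a tilt stage with a plug-in angle gauge and hold it

### The arm

A 6-joint arm with a two-finger parallel gripper is mounted at the origin on a cart in front of the work surface, level with it; the furniture and walls round the work are solid. World frame = base frame: x ahead of the robot, y to its left, z up, the work surface at z = 0. Lengths are in m, angles in rad, forces in N, time in s.
With the tool pointing down it reaches from about 0.25 to 0.775 m from the base axis. Payload 4 kg.
Tool frame: the origin (TCP) lies at the centre of the arm's flange, where the gripper is bolted on; the fingertips stand 199 mm ahead of it and the grasp point (between the pads) lies 180 mm ahead of it (robot.tcp_to_tips is the z of the fingertips in the tool frame, in m); z points along the fingers, y is the line along which they close (so a half turn about z gives the same grasp; the last joint's range is limited). The gripper opens to 94 mm and grips with 3 to 60 N. Pads are 16 mm wide; open, the fingers measure 119 mm over their backs; the gripper's body (75 mm by 177 mm) begins 78 mm behind the grasp point.
Start: joints at [-1.211, 0.087, 1.371, -0, 1.684, -0.103], TCP at [0.246, -0.492, 0.405] pointing down, gripper open.
Joint ranges: [-3.1, 3.1], [-0.76, 2.03], [0.27, 2.55], [-1.08, 4.22], [0.17, 2.65], [-2.57, 2.57]. Speed limits (rad/s): [2.79, 2.79, 3.14, 3.14, 3.14, 3.14].

### API

Orientations are given as [roll, pitch, yaw] about the fixed x, y, z axes, in that order (R = Rz(yaw) Ry(pitch) Rx(roll)).
In Python, from bench import robot gives the robot as it stands.
- The arm moves only by the tool play_rows, never from a script. Its arguments are lists of equal length, an entry for each row: "translation": the shift along the tool's x, y, z scaled (see below), a list of three; "twist": the turn, a rotation vector about the tool's x, y, z scaled (see below), a list of three; "gripper": the opening, from -1 (shut) to 1 (fully open). A call has 1 to 8 rows; each row shifts and turns the commanded pose from where the row before left it, along the tool's axes as they then stand; what a row does not reach is not made up. The controller multiplies each number of a shift by 0.04 m and each number of a turn by 0.1 rad. A row lasts 1/10 s, in which the tool goes at most 50 mm and 8.59 degrees, less where a joint would pass 70% of its speed; a pose out of reach is approached as far as the arm can. A call with a number of a shift or a turn outside -1 to 1 is refused whole. A call with a gripper value outside its range is refused whole. The fingers move at their own pace and stop on an object; the grip force is fixed at half the most. Time passes only in rows, so rows that do not move let the fingers close. It gives the time, the measured TCP pose, the force, the opening and the grip force at its end, in the units of the state.
- robot.get_obs(): the state, without advancing time (a new reading comes with each control period).
- robot.snapshot(name): name is "scene" or "top" or "wrist"; returns the picture (480x640x3 uint8, red, green, blue); there is no depth.
- robot.camera_model(name): a dict with "camera_matrix" (3x3 intrinsics, pixels), "rvec" (rotation vector, rad) and "tvec" (3), from world to camera coordinates, as OpenCV has them. Camera axes: x right, y down, z forward; pixel columns grow to the right and rows downward; lengths in m; the calibration is good to about 2 mm. A picture is of the moment at which its call begins: read the wrist's pose just before it. camera_model takes no time and is no camera call; for the wrist camera it gives the pose at the moment of the call.
- robot.close_job(): hands the job in; it is judged then, once.
Trained networks look in the newest picture that a camera, given by its name, has taken for a name from the list of things; names that differ only in an ending like _2 or _b are one class to them, and where a whole thing is asked for, a point or a joint stands for the part that bears it (a point fixed in the world has none). Each returns a list of dicts, best first, with "score" (0 to 1); they miss things now and then, are a little off and sometimes report something else, mostly with a low value. They report only what shows in the picture. A call takes as long as a camera call. They do not tell look-alikes from the thing itself.
- robot.recognise(name, camera): "centre" ([x, y, z] in m, in world coordinates, good to about 4 mm: the middle of the surface that is visible of it).
- robot.spot_point(name, camera): "centre" ([x, y, z] in m, in world coordinates, good to about 4 mm: a listed point, or the origin of a listed thing).
The state is a dict: "time": time; "joint_positions": joint angles; "qvel": joint speeds; "joint_torque": joint torques, N m; "tool_pos": TCP position; "ee_rot": TCP orientation; "wrist_force": force on the tool from outside, world axes, zero at the start; "wrist_torque": the same for the moment, N m; "width": finger opening in m; "finger_force": force on a finger pad.
Only numpy, scipy, OpenCV 4.12 (cv2) and the standard library are available. Lean on these libraries where they do the work, as an engineer would, in place of code of your own. Each camera call takes 0.05 s, during which the arm holds its last target. There are 200 camera calls.

### The job

Lift the angle gauge by its yellow tab out of its grey storage stand and slide it upright into the slot of the blue rocker until it is fully home. Then, still gripping the tab, rock gauge and rocker over together, sprung as they are, until the hanging black pointer comes to rest on the red band, and finish while holding it there: do not let go. Leave the beaker, the capped tube and the small white bottle standing where they are.

Things in the scene. Friction and masses are not known exactly. Their poses are not given: they have to be found in the camera images.
- gauge_grip (a point): Centre of the yellow grip tab of the angle gauge (hold here), 165 mm above the gauge's underside. Tab 12 mm thick (x), 36 wide (y), from 140 to 190 mm above the underside. Below it a dark steel slab 12 mm thick, 100 wide, 140 tall, white dial on its front (-x side, facing roughly the robot). Axes: x thickness, y width, z up the gauge. About 0.18 kg. It starts upright in the stand.
- gauge_foot (a point): Centre of the gauge's underside, 165 mm below gauge_grip; same axes. The lowest 6 mm of the slab are narrowed to 8 x 94 mm as a lead-in.
- stand_slot (a point): Centre of the slot floor in the grey storage stand (fixed to the bench), 6 mm above the bench. The slot is 30 mm deep, open upward, loose round the gauge; the stand is 78 x 146 mm at its foot, 36 mm high. x along the slot's thickness, y along its length, z up.
- slot (a point): Centre of the slot floor in the blue rocker. Slot 40 mm deep, open upward, 14.6 x 102.6 mm inside (2.6 mm more than the gauge each way), 4 mm chamfer at its mouth. x across its thickness (to the far side, away from the dial), y along its length, z up out of it. At rest the rocker is out of level by up to 0.06 rad about x. Pushed sideways, the gauge may lean 0.07 rad in the slot.
- rocker_hinge (a point): Point on the rocker's hinge axis (along its x), 11 mm below the slot floor; axes as the slot's. A weak spring (0.6 N m/rad, a few newtons at the tab) returns the rocker to its rest tilt; it rocks 0.62 rad either way. Leaning the gauge's top towards +y is a negative turn about x. The stage's fixed grey base is 120 x 150 mm; a small tube rack is fixed on the rocker behind the slot.
- pointer (a joint): Angle (rad) of the black pointer on the dial, a lightly damped pendulum 62 mm long that hangs plumb once settled (about 1 s), pivoted 122 mm above the gauge's underside. 0 = at the middle of the dial (gauge upright); it grows as the gauge's top leans to its +y side (left as one faces the dial) and equals that lean.
- pointer_tip (a point): Tip of the black pointer; its z axis points up along the pointer to the pivot.
- mark (a joint): Angle (rad) of the middle of the red band on the dial, in the same sense and about the same pivot as the pointer; preset between 0.22 and 0.42, it does not change. The pointer is on the band when the two values agree within 0.06.
- mark_band (a point): Middle of the red band (7 mm wide) on the dial, 62 mm from the pivot; its z axis points to the pivot.
- beaker: Glass beaker, 55 mm wide, 70 mm high; origin at the centre of its underside. Bystander.
- tube: 50 ml tube with a blue cap standing on its skirt, 34 mm wide, 115 mm high; origin at the centre of its underside. Bystander.
- small_bottle: Small white bottle, 33 mm wide, 34 mm high; origin at the centre of its underside. Bystander.
There are look-alikes about, which are no part of the job. Of the things that look like the part that bears slot, the larger one is meant.

How it is judged:
On the way, in this order (a step that is already met when the one before it is completed fails the run):
1. the gauge is lifted clear of its stand (z of gauge_foot in the frame of stand_slot above 0.04 m), for 0.1 s.
2. the gauge is fully home in the rocker's slot (horizontal distance between gauge_foot and slot below 0.006 m and z of gauge_foot in the frame of slot below 0.005 m and angle between the z axis of gauge_grip and the z axis of slot, either way round below 0.12 rad and angle between the x axis of gauge_grip and the x axis of slot, either way round below 0.12 rad), for 0.2 s.
3. the pointer has settled on the red band with the gauge home and gripped (z of gauge_foot in the frame of slot below 0.007 m and angle between the z axis of pointer_tip and the z axis of mark_band, either way round below 0.06 rad and contact force between the fingers and gauge above 1 N and velocity of joint pointer between -0.3 and 0.3 rad/s), for 0.5 s.
At the end, for the whole second after the job is handed in: The gauge sits home in the rocker's slot (underside within 7 mm of the slot floor, so that it may lean in its play), the pointer hangs still (under 0.3 rad/s) within 0.06 rad of the middle of the red band, and the fingers still grip the gauge with more than 1 N (all of step 3 and x of gauge_foot in the frame of slot between -0.005 and 0.005 m and y of gauge_foot in the frame of slot between -0.006 and 0.006 m and angle between the z axis of gauge_grip and the z axis of slot, either way round below 0.12 rad and angle between the x axis of gauge_grip and the x axis of slot, either way round below 0.12 rad); the arm keeps its last pose, push and grip.
It fails at once if the beaker is moved more than 2 cm or tipped (distance of beaker from where it was at the start of the episode above 0.02 m or angle between beaker's own z axis and vertical above 0.4 rad).
It fails at once if the tube is moved more than 2 cm or tipped (distance of tube from where it was at the start of the episode above 0.02 m or angle between tube's own z axis and vertical above 0.4 rad).
It fails at once if the small bottle is moved more than 2 cm or tipped (distance of small_bottle from where it was at the start of the episode above 0.02 m or angle between small_bottle's own z axis and vertical above 0.4 rad).
It also fails if it takes over 48 s, if anything falls off the work surface, if the arm or the gripper's body presses on something with over 40 N, if the wrist force passes 120 N, or if a joint passes its speed limit or range.

## Working session

There is one attempt and no reset: what is moved stays moved. The work goes in short steps, Python scripts to look and compute and a tool call to move; the robot and the scene stay as the last step left them, time stands still between calls to the robot, and variables do not carry over. Pictures are saved under pics/ and viewed, at most 10 in all, crops included, and the job is handed in when it is done.

Besides the shell and the picture viewer there is one more tool, called as a command line: name --argument value ..., lists and objects as JSON in quotes. play_rows: Moves the arm, as the interface text tells. Its arguments: {"type":"object","properties":{"translation":{"type":"array","items":{"type":"array","items":{"type":"number","minimum":-1,"maximum":1}}},"twist":{"type":"array","items":{"type":"array","items":{"type":"number","minimum":-1,"maximum":1}}},"gripper":{"type":"array","items":{"type":"number"}}},"required":["translation","twist","gripper"]}

```bash
mkdir -p pics; cat > h.py <<'E'
import numpy as np, cv2
from bench import robot
def snap(cam,fn):
    im=robot.snapshot(cam); cv2.imwrite('pics/'+fn,im[:,:,::-1]); return im
def ray(cam,uv):
    m=robot.camera_model(cam);K=np.array(m['camera_matrix'],float);R=cv2.Rodrigues(np.array(m['rvec'],float))[0];t=np.array(m['tvec'],float).ravel()
    d=R.T@np.linalg.inv(K)@np.array([*uv,1.]);return -R.T@t,d
def atz(cam,uv,z):
    c,d=ray(cam,uv);return c+d*(z-c[2])/d[2]
def proj(cam,p):
    m=robot.camera_model(cam);return cv2.projectPoints(np.array(p,float).reshape(-1,1,3),np.array(m['rvec'],float),np.array(m['tvec'],float),np.array(m['camera_matrix'],float),None)[0].reshape(-1,2)
E
python3 - <<'E'
from h import *
a=snap('scene','s0.png');b=snap('top','t0.png')
for n in ['gauge_grip','gauge_foot','stand_slot','slot','rocker_hinge','mark_band','pointer_tip','beaker','tube','small_bottle']:
    for c in ['scene','top']:
        print(n,c,[(np.round(d['centre'],3).tolist(),round(d['score'],2)) for d in robot.spot_point(n,c)[:4]])
o=robot.get_obs();print(o['time'],o['tool_pos'],o['ee_rot'])
E
```

```text
gauge_grip scene [([0.546, -0.182, 0.172], 0.92)]
gauge_grip top [([0.546, -0.183, 0.171], 0.64)]
gauge_foot scene [([0.541, -0.181, 0.004], 0.79)]
gauge_foot top [([0.546, -0.183, 0.002], 0.91)]
stand_slot scene [([0.545, -0.185, 0.01], 0.56)]
stand_slot top [([0.543, -0.176, 0.005], 0.57), ([0.735, -0.018, 0.004], 0.55)]
slot scene [([0.554, 0.088, 0.059], 0.88), ([0.332, 0.107, 0.044], 0.65)]
slot top [([0.555, 0.087, 0.061], 0.83), ([0.334, 0.105, 0.044], 0.74)]
rocker_hinge scene [([0.553, 0.086, 0.05], 0.93), ([0.333, 0.102, 0.039], 0.92)]
rocker_hinge top [([0.335, 0.105, 0.037], 0.87), ([0.56, 0.09, 0.048], 0.55)]
mark_band scene []
mark_band top []
pointer_tip scene []
pointer_tip top []
beaker scene [([0.406, 0.268, -0.002], 0.77)]
beaker top []
tube scene []
tube top [([0.73, -0.015, 0.002], 0.62), ([0.546, -0.182, 0.004], 0.31)]
small_bottle scene [([0.484, 0.331, -0.003], 0.61)]
small_bottle top [([0.484, 0.33, -0.0], 0.62)]
1.1 [ 0.24555387 -0.49216863  0.40470293] [ 3.14148134e+00 -3.25751232e-05  4.62818723e-01]
```

View pics/s0.png

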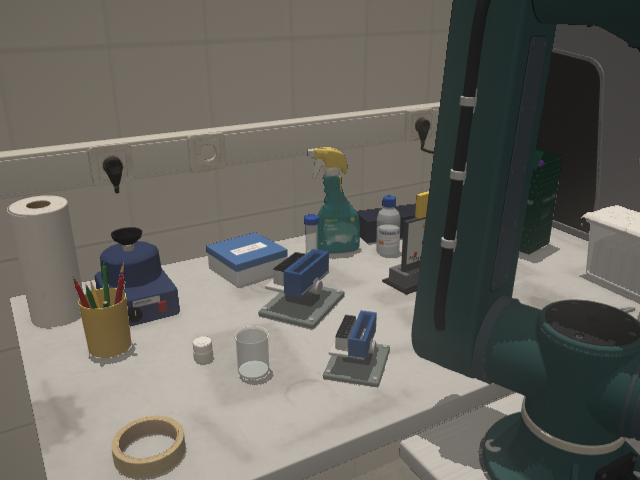

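View pics/t0.png

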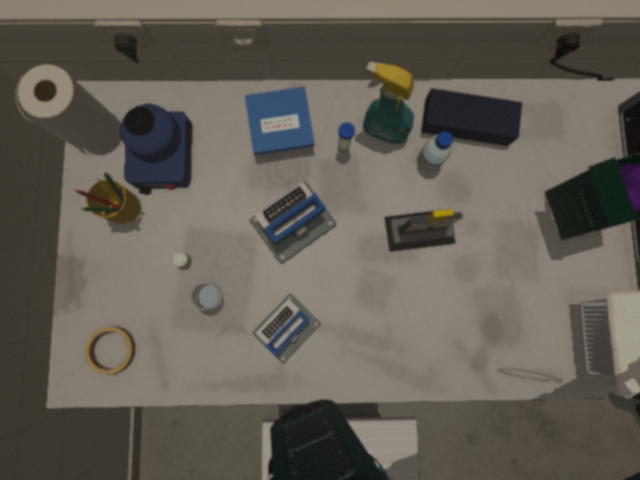

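The scene and top pictures show the larger rocker at about (293,222) in the top view, the gauge in its stand at (420,228), the tube at (345,138), the beaker at (208,297) and the bottle at (180,260). Next I measure the yaws.

```bash
python3 - <<'E'
from h import *
im=cv2.imread('pics/t0.png')
def seg(mask,box,z,name):
    m=np.zeros(mask.shape,np.uint8);x0,y0,x1,y1=box;m[y0:y1,x0:x1]=mask[y0:y1,x0:x1]
    n,l,s,_=cv2.connectedComponentsWithStats(m);k=1+np.argmax(s[1:,4]);p=np.argwhere(l==k)[:,::-1].astype(np.float32)
    r=cv2.minAreaRect(p);c=cv2.boxPoints(r)
    w=np.array([atz('top',q,z)[:2] for q in c]);e=[w[1]-w[0],w[2]-w[1]];e.sort(key=np.linalg.norm)
    print(name,len(p),'centre',w.mean(0).round(3),'size',[round(float(np.linalg.norm(v)),3) for v in e],'long yaw',np.arctan2(e[1][1],e[1][0]).round(3))
h=cv2.cvtColor(im,cv2.COLOR_BGR2HSV);H,S,V=cv2.split(h)
blue=((H>100)&(H<125)&(S>120)&(V>50)).astype(np.uint8)
seg(blue,(250,175,340,265),.1,'rocker')
seg(blue,(250,290,325,365),.08,'small')
seg(((V<75)).astype(np.uint8),(378,200,462,255),.036,'stand')
seg(((H>20)&(H<35)&(S>150)).astype(np.uint8),(420,200,470,230),.19,'tab')
c=robot.camera_model('wrist');R=cv2.Rodrigues(np.array(c['rvec']))[0];cam=-R.T@np.array(c['tvec']).ravel()
o=robot.get_obs();from scipy.spatial.transform import Rotation as Q
T=Q.from_euler('xyz',o['ee_rot']).as_matrix();print('cam in tool',T.T@(cam-o['tool_pos']),'cam z in tool',T.T@R[2],c['camera_matrix'],T)
big=cv2.resize(np.hstack([im[170:270,240:350],im[170:270,375:485]]),None,fx=3.6,fy=3.6,interpolation=cv2.INTER_CUBIC);cv2.imwrite('pics/t0c.png',big)
E
```

```text
rocker 582 centre [0.556 0.087] size [0.037, 0.121] long yaw -0.964
small 171 centre [0.332 0.103] size [0.024, 0.091] long yaw -0.786
stand 1943 centre [ 0.54  -0.184] size [0.074, 0.161] long yaw -1.456
tab 204 centre [ 0.542 -0.177] size [0.017, 0.045] long yaw -1.456
cam in tool [7.34183993e-02 9.35212515e-05 2.15540737e-02] cam z in tool [-2.54320796e-01  7.86552774e-04  9.67119597e-01] [[339.42591629   0.         311.44077148]
 [  0.         339.42591629 237.33268058]
 [  0.           0.           1.        ]] [[ 8.94797572e-01  4.46472058e-01  7.88465929e-05]
 [ 4.46472064e-01 -8.94797569e-01 -8.50593354e-05]
 [ 3.25751232e-05  1.11313688e-04 -9.99999993e-01]]
```

View pics/t0c.png

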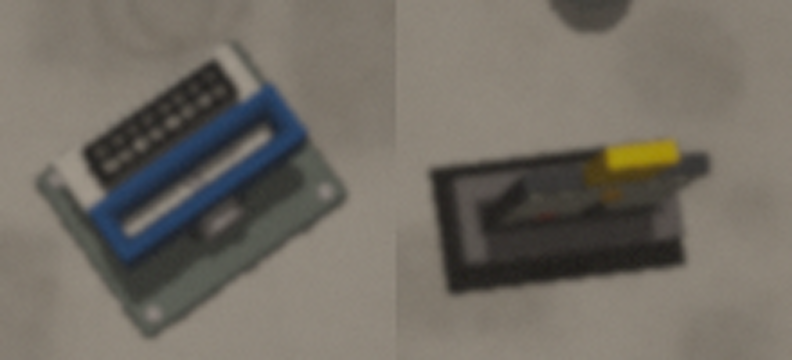

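```bash
cat >> h.py <<'E'
from scipy.spatial.transform import Rotation as Q
def pose():
    o=robot.get_obs();return np.array(o['tool_pos']),Q.from_euler('xyz',o['ee_rot'])
def plan(p1,R1,n,p0=None,R0=None):
    p,R=pose()
    if p0 is not None:p,R=np.array(p0,float),R0
    w=(R.inv()*R1).as_rotvec()/n; S=sum((R*Q.from_rotvec(w*k)).as_matrix() for k in range(n))
    t=np.linalg.solve(S,np.array(p1)-p)
    a,b=(t/.04).round(3),(w/.1).round(3)
    q,K=p.copy(),R; path=[]
    for k in range(n): q=q+K.apply(t);K=K*Q.from_rotvec(w);path.append(q.round(3).tolist())
    print('rows',n,'trans',a.tolist(),'twist',b.tolist(),'mid',path[n//2])
def frame(z,x):
    z=np.array(z,float)/np.linalg.norm(z);y=np.cross(z,x);y/=np.linalg.norm(y);return Q.from_matrix(np.c_[np.cross(y,z),y,z])
def down(psi):return frame([0,0,-1],[np.cos(psi),np.sin(psi),0])
E
python3 - <<'E'
from h import *
d=np.array([.886,-.463,0])
plan([.358,-.085,.333],frame(.42*d-[0,0,.906],-.906*d-[0,0,.42]),24)
print('scene cam at',ray('scene',(320,240)))
E
```

```text
rows 24 trans [0.538, 0.1, -0.027] twist [-0.198, -0.101, -0.898] mid [0.429, -0.296, 0.396]
scene cam at (array([-0.38968583,  0.58843271,  0.58859723]), array([ 0.80428233, -0.45269145, -0.38508678]))
```

play_rows --translation '[[0.4, 0.3, -0.2], [0.4, 0.3, -0.2], [0.4, 0.3, -0.2], [0.4, 0.2, -0.2], [0.4, 0.2, -0.2], [0.4, 0.2, -0.2], [0.4, 0.1, -0.2], [0.4, 0.1, -0.2]]' --twist '[[0, 0, -1], [0, 0, -1], [0, 0, -1], [0, 0, -1], [0, 0, -1], [0, 0, -1], [0, 0, -1], [0, 0, -1]]' --gripper '[1, 1, 1, 1, 1, 1, 1, 1]'

```text
time: 1.9
tool_pos: [0.3764, -0.4507, 0.4687]
ee_rot: [-3.141, -0.0, 1.267]
wrist_force: [0.1, -0.3, -0.1]
width: 0.0939
finger_force: 0.0
```

```bash
python3 - <<'E'
from h import *
p,R=pose();print(p,R.as_matrix()[:,0])
d=np.array([.886,-.463,0])
plan([.358,-.085,.333],frame(.42*d-[0,0,.906],-.906*d-[0,0,.42]),16)
E
```

```text
[ 0.3764344  -0.45070742  0.46872487] [2.98996645e-01 9.54254140e-01 2.04901751e-04]
rows 16 trans [0.63, 0.159, 0.097] twist [-0.189, -0.226, -0.856] mid [0.427, -0.232, 0.413]
```

play_rows --translation '[[0.63, 0.3, 0.0], [0.63, 0.3, 0.0], [0.63, 0.3, 0.0], [0.63, 0.3, 0.0], [0.63, 0.2, 0.1], [0.63, 0.2, 0.1], [0.63, 0.2, 0.1], [0.63, 0.2, 0.1]]' --twist '[[-0.19, -0.23, -0.86], [-0.19, -0.23, -0.86], [-0.19, -0.23, -0.86], [-0.19, -0.23, -0.86], [-0.19, -0.23, -0.86], [-0.19, -0.23, -0.86], [-0.19, -0.23, -0.86], [-0.19, -0.23, -0.86]]' --gripper '[1, 1, 1, 1, 1, 1, 1, 1]'

```text
time: 2.7
tool_pos: [0.4578, -0.2585, 0.4377]
ee_rot: [3.061, 0.221, 1.949]
wrist_force: [1.1, -0.2, 0.6]
width: 0.094
finger_force: 0.0
```

play_rows --translation '[[0.5, 0.0, 0.15], [0.5, 0.0, 0.15], [0.5, 0.0, 0.15], [0.5, 0.0, 0.15], [0.5, 0.0, 0.15], [0.5, 0.0, 0.15], [0.5, 0.0, 0.15], [0.5, 0.0, 0.15]]' --twist '[[-0.19, -0.23, -0.86], [-0.19, -0.23, -0.86], [-0.19, -0.23, -0.86], [-0.19, -0.23, -0.86], [-0.19, -0.23, -0.86], [-0.19, -0.23, -0.86], [-0.19, -0.23, -0.86], [-0.19, -0.23, -0.86]]' --gripper '[1, 1, 1, 1, 1, 1, 1, 1]'

```text
time: 3.5
tool_pos: [0.376, -0.153, 0.3418]
ee_rot: [-3.136, 0.441, 2.669]
wrist_force: [-0.2, -0.1, -0.0]
width: 0.0938
finger_force: 0.0
```

```bash
python3 - <<'E'
from h import *
p,R=pose();print(p,R.as_matrix())
snap('wrist','w1.png');snap('scene','s1.png')
for n in ['mark_band','pointer_tip','gauge_grip','gauge_foot']:
    for c in ['wrist','scene']:
        print(n,c,[(np.round(d['centre'],3).tolist(),round(d['score'],2)) for d in robot.spot_point(n,c)[:3]])
E
```

```text
[ 0.37597416 -0.1529673   0.34181883] [[-0.80492928  0.4577714   0.37753701]
 [ 0.4120038   0.88905528 -0.19958351]
 [-0.42701489 -0.00510393 -0.90423019]]
mark_band wrist [([0.531, -0.165, 0.071], 0.53)]
mark_band scene []
pointer_tip wrist [([0.537, -0.183, 0.069], 0.51)]
pointer_tip scene []
gauge_grip wrist []
gauge_grip scene [([0.543, -0.181, 0.17], 0.9)]
gauge_foot wrist [([0.547, -0.185, 0.005], 0.75)]
gauge_foot scene [([0.542, -0.184, 0.005], 0.98)]
```

View pics/w1.png

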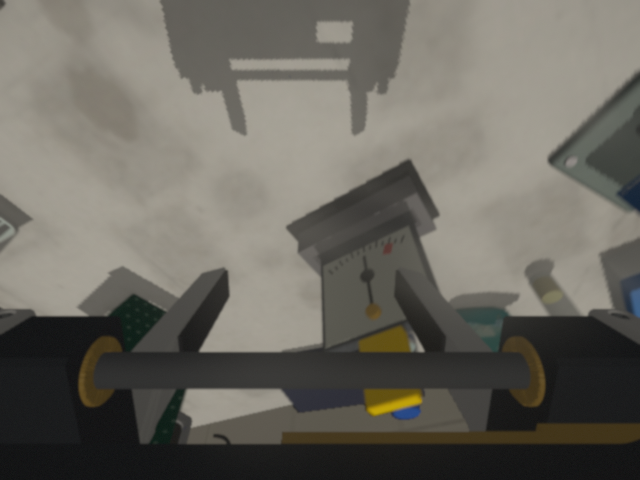

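```bash
python3 - <<'E'
from h import *
im=cv2.imread('pics/w1.png');h=cv2.cvtColor(im,cv2.COLOR_BGR2HSV)
roi=np.zeros(im.shape[:2],bool);roi[225:275,370:405]=1
b,g,r=[im[:,:,i].astype(int) for i in range(3)]
m=roi&(r-g>35)&(r-b>35);p=np.argwhere(m)[:,::-1];print(len(p),p.mean(0))
red=p.mean(0)
c0=np.array([.544,-.182,.006]);yaw=.115
ex=np.array([np.cos(yaw),np.sin(yaw),0]);ey=np.array([-np.sin(yaw),np.cos(yaw),0])
def g_(uv,off=-.006):
    c,d=ray('wrist',uv);s=(off-(c-c0)@ex)/(d@ex);q=c+s*d-c0;return np.array([q@ey,q[2]])
for n,uv in dict(red=red,knob=(367,275),yel=(373,311),tip=(365,257),bl=(321,264),br=(410,228)).items(): print(n,g_(uv).round(4))
piv=np.array([0,.122]);print('proj pivot',proj('wrist',[c0+ex*-.006+[0,0,.122],c0-ex*.006+[0,0,.06]]))
v=g_(red);print('radius angle', np.hypot(*(v-piv)),np.arctan2(v[0],piv[1]-v[1]))
cv2.imwrite('pics/w1c.png',cv2.resize(im[200:330,290:450],None,fx=4.5,fy=4.5,interpolation=cv2.INTER_CUBIC))
E
```

```text
0 [nan nan]
red [nan nan]
knob [-0.0021  0.08  ]
yel [-0.002   0.1188]
tip [-0.0011  0.0577]
bl [-0.0491  0.0397]
br [0.0457 0.0475]
proj pivot [[375.9151942  313.4560847 ]
 [366.36335962 258.2507675 ]]
radius angle nan nan<stdin>:5: RuntimeWarning: Mean of empty slice.
  ret = um.true_divide(
<stdin>:6: RuntimeWarning: Mean of empty slice.
```

View pics/w1c.png

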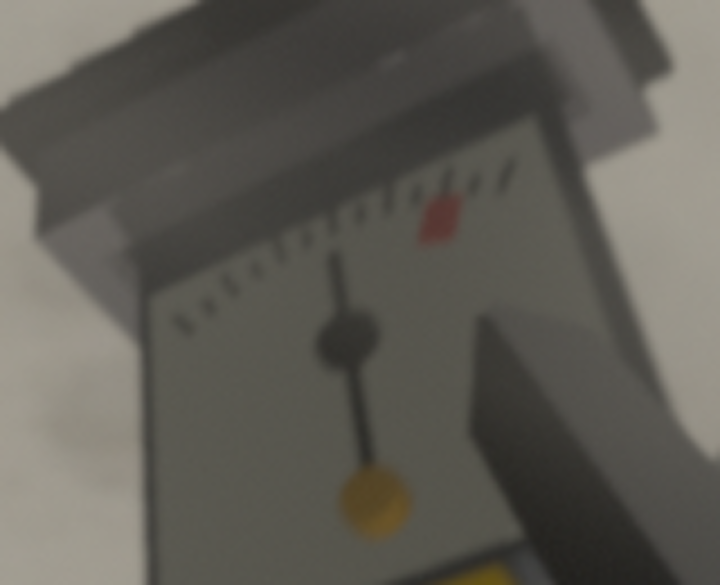

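The pivot is the yellow disc at (373.6,311.6), the pointer tip is at (364,256.7), and the red band's middle is at (387.8,248.7).

```bash
python3 - <<'E'
from h import *
yaw=.115
for c0,yaw in [((.544,-.182),.115),((.544,-.182),.09),((.544,-.182),.14),((.548,-.182),.115)]:
    c0=np.array([*c0,.006]);ex=np.array([np.cos(yaw),np.sin(yaw),0]);ey=np.array([-np.sin(yaw),np.cos(yaw),0])
    def g_(uv,off):
        c,d=ray('wrist',uv);s=(off-(c-c0)@ex)/(d@ex);q=c+s*d-c0;return np.array([q@ey,q[2]])
    P=g_((373.6,311.6),-.008);r=g_((387.8,248.7),-.006);t=g_((364,256.7),-.008)
    a=lambda v:(np.hypot(*(v-P)).round(4),np.arctan2((v-P)[0],(P-v)[1]).round(3))
    print(P,r,'mark',a(r),'ptr',a(t))
# grasp plan
p,R=pose()
gx,gy=.5445,-.1825;psi=.115+np.pi/2
plan([gx,gy,.44],down(psi),10)
plan([gx,gy,.351],down(psi),4,[gx,gy,.44],down(psi))
E
```

```text
[-0.0008416   0.12114867] [0.02149979 0.06025356] mark (np.float64(0.0649), np.float64(0.352)) ptr (np.float64(0.0622), np.float64(-0.006))
[-0.00103271  0.12116757] [0.02120682 0.05966853] mark (np.float64(0.0654), np.float64(0.347)) ptr (np.float64(0.0622), np.float64(-0.006))
[-0.0006492   0.12113348] [0.02180938 0.06085103] mark (np.float64(0.0643), np.float64(0.357)) ptr (np.float64(0.0622), np.float64(-0.006))
[-0.00194823  0.11792729] [0.02084127 0.0558838 ] mark (np.float64(0.0661), np.float64(0.352)) ptr (np.float64(0.0634), np.float64(-0.006))
rows 10 trans [-0.373, 0.318, -0.149] twist [0.211, 0.407, 0.96] mid [0.479, -0.147, 0.408]
rows 4 trans [0.0, 0.0, 0.556] twist [0.0, 0.0, 0.0] mid [0.544, -0.182, 0.373]
```

play_rows --translation '[[-0.43, 0, -0.9], [-0.43, 0, -0.9], [-0.43, 0, -0.9]]' --twist '[[0.2, 0.4, 0.96], [0.2, 0.4, 0.96], [0.2, 0.4, 0.96]]' --gripper '[1, 1, 1]'

```text
time: 4.3
tool_pos: [0.38, -0.1583, 0.463]
ee_rot: [3.093, 0.31, 2.353]
wrist_force: [0.8, -0.4, 1.0]
width: 0.094
finger_force: 0.0
```

```bash
python3 - <<'E'
from h import *
print(pose()[0])
gx,gy=.5445,-.1825;psi=.115+np.pi/2
plan([gx,gy,.44],down(psi),7)
E
```

```text
[ 0.37996945 -0.15834364  0.46296537]
rows 7 trans [-0.344, 0.477, 0.166] twist [0.215, 0.404, 0.956] mid [0.477, -0.159, 0.454]
```

play_rows --translation '[[-0.34, 0.48, 0.17], [-0.34, 0.48, 0.17], [-0.34, 0.48, 0.17], [-0.34, 0.48, 0.17], [-0.34, 0.48, 0.17], [-0.34, 0.48, 0.17], [-0.34, 0.48, 0.17], [0, 0, 0]]' --twist '[[0.21, 0.4, 0.96], [0.21, 0.4, 0.96], [0.21, 0.4, 0.96], [0.21, 0.4, 0.96], [0.21, 0.4, 0.96], [0.21, 0.4, 0.96], [0.21, 0.4, 0.96], [0, 0, 0]]' --gripper '[1, 1, 1, 1, 1, 1, 1, 1]'

```text
time: 5.1
tool_pos: [0.5475, -0.1822, 0.4348]
ee_rot: [3.14, 0.001, 1.687]
wrist_force: [0.2, 0.3, -1.2]
width: 0.094
finger_force: 0.0
```

```bash
python3 - <<'E'
from h import *
p,R=pose();print(p,R.as_euler('xyz'))
im=snap('wrist','w2.png')
print([(np.round(d['centre'],4).tolist(),round(d['score'],2)) for n in ['gauge_grip','gauge_foot'] for d in robot.spot_point(n,'wrist')[:2]])
h=cv2.cvtColor(im,cv2.COLOR_RGB2HSV);m=((h[...,0]>20)&(h[...,0]<35)&(h[...,1]>150)).astype(np.uint8);m[380:]=0
n,l,s,_=cv2.connectedComponentsWithStats(m)
for k in range(1,n):
    if s[k,4]>100:
        r=cv2.minAreaRect(np.argwhere(l==k)[:,::-1].astype(np.float32));print(r,s[k])
        print([atz('wrist',q,.196)[:2].round(4).tolist() for q in cv2.boxPoints(r)])
psi=.115+np.pi/2
plan([.5445,-.1825,.351],down(psi),4)
E
```

```text
[ 0.5475296  -0.18219247  0.43476482] [3.14028171e+00 5.87532599e-04 1.68652010e+00]
[([0.5426, -0.1848, 0.1705], 0.87)]
((617.5841064453125, 192.73895263671875), (43.5699462890625, 10.310444831848145), 3.814074993133545) [596 187  44  13 341]
[[0.7254, -0.1169], [0.7236, -0.1104], [0.7524, -0.1089], [0.7545, -0.1154]]
((306.5, 259.0), (46.0, 15.0), 90.0) [299 236  16  47 568]
[[0.5359, -0.1662], [0.5459, -0.165], [0.5499, -0.1979], [0.5395, -0.1991]]
rows 4 trans [-0.009, -0.006, 0.544] twist [0.013, 0.008, 0.008] mid [0.545, -0.182, 0.373]
```

View pics/w2.png

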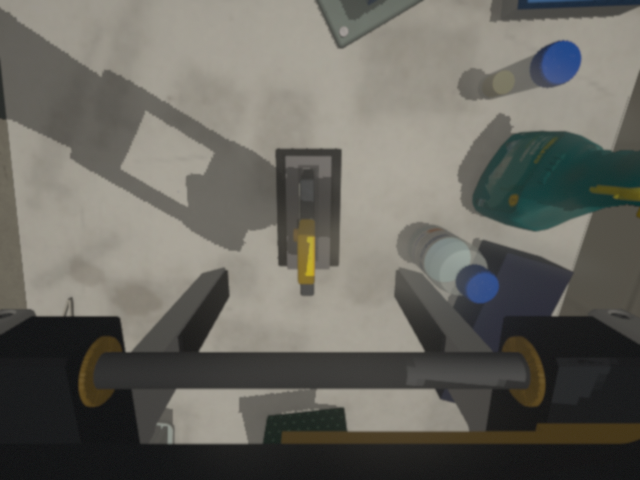

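The tab is centred and square between the fingers, at (306,259). I lower onto it.

play_rows --translation '[[0, -0.02, 0.52], [0, -0.02, 0.52], [0, -0.02, 0.52], [0, -0.02, 0.52], [0, 0, 0]]' --twist '[[0, 0, 0], [0, 0, 0], [0, 0, 0], [0, 0, 0], [0, 0, 0]]' --gripper '[1, 1, 1, 1, 1]'

```text
time: 5.75
tool_pos: [0.5408, -0.1806, 0.3525]
ee_rot: [3.14, 0.001, 1.689]
wrist_force: [0.4, 0.2, 0.3]
width: 0.0943
finger_force: 0.0
```

play_rows --translation '[[0, 0, 0], [0, 0, 0], [0, 0, 0], [0, 0, 0], [0, 0, 0], [0, 0, 0], [0, 0, 0], [0, 0, 0]]' --twist '[[0, 0, 0], [0, 0, 0], [0, 0, 0], [0, 0, 0], [0, 0, 0], [0, 0, 0], [0, 0, 0], [0, 0, 0]]' --gripper '[-1, -1, -1, -1, -1, -1, -1, -1]'

```text
time: 6.55
tool_pos: [0.5424, -0.1814, 0.3546]
ee_rot: [3.137, 0.003, 1.688]
wrist_force: [0.7, -0.5, -0.3]
width: 0.0335
finger_force: 0.0
```

play_rows --translation '[[0, 0, 0], [0, 0, 0], [0, 0, 0], [0, 0, 0], [0, 0, 0]]' --twist '[[0, 0, 0], [0, 0, 0], [0, 0, 0], [0, 0, 0], [0, 0, 0]]' --gripper '[-1, -1, -1, -1, -1]'

```text
time: 7.05
tool_pos: [0.5424, -0.1814, 0.3547]
ee_rot: [3.137, 0.003, 1.688]
wrist_force: [-0.5, -0.6, 0.3]
width: 0.0121
finger_force: 30.0
```

play_rows --translation '[[0, 0, -0.4], [0, 0, -0.6], [0, 0, -0.6], [0, 0, -0.6], [0, 0, -0.6], [0, 0, -0.6], [0, 0, -0.6], [0, 0, 0]]' --twist '[[0, 0, 0], [0, 0, 0], [0, 0, 0], [0, 0, 0], [0, 0, 0], [0, 0, 0], [0, 0, 0], [0, 0, 0]]' --gripper '[-1, -1, -1, -1, -1, -1, -1, -1]'

```text
time: 7.85
tool_pos: [0.5413, -0.1809, 0.5185]
ee_rot: [3.13, 0.007, 1.688]
wrist_force: [-0.4, -0.3, -1.2]
width: 0.0118
finger_force: 30.0
```

```bash
python3 - <<'E'
from h import *
p,R=pose();print(p,R.as_euler('xyz'))
snap('scene','s2.png');snap('top','t2.png');snap('wrist','w3.png')
for n in ['gauge_grip','gauge_foot','slot','rocker_hinge','mark_band','pointer_tip']:
    for c in ['scene','top','wrist']:
        print(n,c,[(np.round(d['centre'],3).tolist(),round(d['score'],2)) for d in robot.spot_point(n,c)[:2]])
o=robot.get_obs();print(o['width'],o['finger_force'])
plan([.548,.083,.485],down(.607+np.pi/2),12)
E
```

```text
[ 0.54128267 -0.18090945  0.51854811] [3.13023902 0.00659092 1.68768884]
gauge_grip scene []
gauge_grip top [([0.545, -0.183, 0.333], 0.69)]
gauge_grip wrist [([0.542, -0.184, 0.334], 0.62)]
gauge_foot scene []
gauge_foot top [([0.545, -0.182, 0.165], 0.9)]
gauge_foot wrist [([0.535, -0.184, 0.226], 0.53)]
slot scene [([0.556, 0.086, 0.059], 0.96), ([0.556, 0.087, 0.051], 0.63)]
slot top [([0.33, 0.107, 0.048], 0.95), ([0.556, 0.087, 0.059], 0.79)]
slot wrist [([0.731, -0.019, -0.002], 0.61)]
rocker_hinge scene [([0.329, 0.102, 0.038], 0.98), ([0.557, 0.087, 0.053], 0.67)]
rocker_hinge top [([0.558, 0.088, 0.047], 0.97), ([0.332, 0.103, 0.038], 0.83)]
rocker_hinge wrist []
mark_band scene []
mark_band top []
mark_band wrist []
pointer_tip scene []
pointer_tip top [([0.531, -0.186, 0.227], 0.58)]
pointer_tip wrist [([0.535, -0.183, 0.226], 0.53)]
0.012088093278684596 29.998375475406647
rows 12 trans [0.519, 0.199, 0.062] twist [0.004, 0.004, -0.408] mid [0.561, -0.027, 0.497]
```

```bash
python3 - <<'E'
from h import *
plan([.607,.013,.5],down(.607+np.pi/2),8)
im=cv2.imread('pics/t0.png')
print('tube cap',atz('top',(346,130),.115),'spray',atz('top',(395,80),.22))
E
```

```text
rows 8 trans [0.512, 0.394, 0.046] twist [0.006, 0.005, -0.613] mid [0.594, -0.063, 0.506]
tube cap [ 0.7306984  -0.01772993  0.115     ] spray [ 0.78467406 -0.1006709   0.22      ]
```

play_rows --translation '[[0.3, 0.3, 0.03], [0.51, 0.39, 0.05], [0.51, 0.39, 0.05], [0.51, 0.39, 0.05], [0.51, 0.39, 0.05], [0.51, 0.39, 0.05], [0.51, 0.39, 0.05], [0.6, 0.4, 0.05]]' --twist '[[0, 0, -0.61], [0, 0, -0.61], [0, 0, -0.61], [0, 0, -0.61], [0, 0, -0.61], [0, 0, -0.61], [0, 0, -0.61], [0, 0, -0.61]]' --gripper '[-1, -1, -1, -1, -1, -1, -1, -1]'

```text
time: 9.7
tool_pos: [0.6023, 0.0072, 0.499]
ee_rot: [3.139, 0.005, 2.178]
wrist_force: [0.5, 1.0, -1.6]
width: 0.0121
finger_force: 30.0
```

play_rows --translation '[[0, 0, 0], [0, 0, 0]]' --twist '[[0, 0, 0], [0, 0, 0]]' --gripper '[-1, -1]'

```text
time: 9.9
tool_pos: [0.602, 0.0069, 0.4994]
ee_rot: [3.139, 0.005, 2.176]
wrist_force: [-0.6, -0.9, -1.7]
width: 0.0117
finger_force: 30.0
```

```bash
python3 - <<'E'
from h import *
p,R=pose();print(p,R.as_euler('xyz'),R.as_matrix())
im=snap('wrist','w4.png');snap('scene','s4.png')
for n in ['slot','rocker_hinge','gauge_grip','gauge_foot','mark_band','pointer_tip']:
    for c in ['wrist','scene']:
        print(n,c,[(np.round(d['centre'],4).tolist(),round(d['score'],2)) for d in robot.spot_point(n,c)[:2]])
E
```

```text
[0.60195989 0.00690118 0.49935507] [3.13888508 0.00546713 2.17631406] [[-0.56917933  0.82219608  0.00533799]
 [ 0.82219523  0.56919792 -0.00295396]
 [-0.00546711  0.00270753 -0.99998139]]
slot wrist [([0.5552, 0.0905, 0.0585], 0.92)]
slot scene [([0.3326, 0.1062, 0.0466], 0.9), ([0.5545, 0.0843, 0.0579], 0.88)]
rocker_hinge wrist [([0.3344, 0.0996, 0.0377], 0.84), ([0.5579, 0.0854, 0.0494], 0.62)]
rocker_hinge scene [([0.5563, 0.0866, 0.0541], 0.82), ([0.333, 0.1028, 0.0384], 0.62)]
gauge_grip wrist [([0.6017, 0.0017, 0.3166], 0.91)]
gauge_grip scene [([0.6, 0.0034, 0.3171], 0.79)]
gauge_foot wrist []
gauge_foot scene []
mark_band wrist []
mark_band scene []
pointer_tip wrist [([0.5935, 0.0036, 0.2113], 0.58)]
pointer_tip scene [([0.5995, -0.0087, 0.2098], 0.54), ([0.5997, 0.0031, 0.1462], 0.36)]
```

View pics/w4.png

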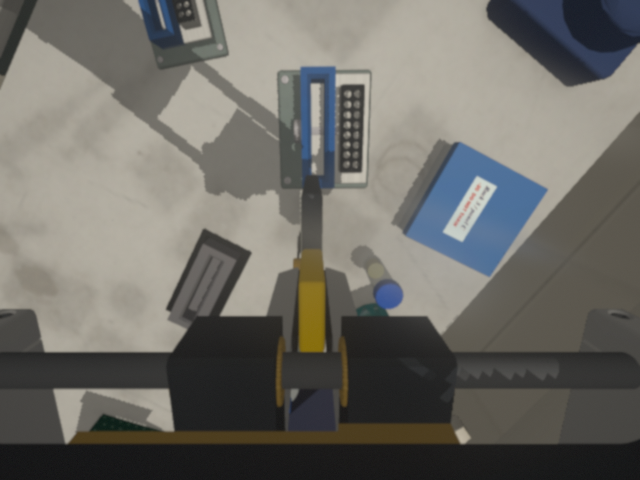

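The wrist view shows the big rocker upright in the image: the rim spans columns about 302–335 and rows 67–187, and the light slot spans columns 310–324 and rows 80–175. The gauge slab comes up to (311,177).

```bash
python3 - <<'E'
from h import *
im=cv2.imread('pics/w4.png');h=cv2.cvtColor(im,cv2.COLOR_BGR2HSV)
p,R=pose();M=R.as_matrix()
def tl(q):return (M.T@(np.array(q)-p)) # tool coords
blue=((h[...,0]>100)&(h[...,0]<125)&(h[...,1]>110))
B=blue[60:195,290:345]
print('row: blue cols extents / gaps')
for r in range(62,194,8):
    c=np.where(blue[r,290:345])[0]+290
    if len(c): 
        g=np.where(np.diff(c)>2)[0];print(r,c[0],c[-1],[(c[i],c[i+1]) for i in g])
for cc in (306,317,330):
    rr=np.where(blue[55:200,cc])[0]+55;g=np.where(np.diff(rr)>2)[0];print('col',cc,rr[0],rr[-1],[(rr[i],rr[i+1]) for i in g])
print('yellow tab');y=((h[...,0]>20)&(h[...,0]<35)&(h[...,1]>150))
for r in range(245,350,10):
    c=np.where(y[r,280:345])[0]+280
    if len(c):print(r,c[0],c[-1])
# predicted gauge outline at nominal in-hand (tool): grip at (0,0,.1837)
G=lambda x,y,z: p+M@np.array([y,x,.1837+.165-z])
for z in(.190,.14,.0): print(z,proj('wrist',[G(sx*.006,(.018 if z==.19 else .05),z) for sx in(-1,1)]).round(1).tolist())
cv2.imwrite('pics/w4c.png',cv2.resize(im[55:285,265:365],None,fx=2.6*2,fy=2.6,interpolation=cv2.INTER_CUBIC))
E
```

```text
row: blue cols extents / gaps
70 302 334 []
78 301 333 [(np.int64(308), np.int64(328))]
86 301 333 [(np.int64(308), np.int64(328))]
94 301 333 [(np.int64(308), np.int64(328))]
102 301 333 [(np.int64(308), np.int64(327))]
110 301 333 [(np.int64(308), np.int64(326))]
118 302 333 [(np.int64(308), np.int64(326))]
126 302 333 [(np.int64(309), np.int64(326))]
134 302 333 [(np.int64(309), np.int64(326))]
142 302 333 [(np.int64(309), np.int64(326))]
150 302 333 [(np.int64(309), np.int64(326))]
158 302 309 []
col 306 68 159 []
col 317 68 74 []
col 330 68 152 []
yellow tab
275 301 322
285 299 324
295 299 324
305 299 324
315 299 324
325 299 324
335 299 324
345 299 323
0.19 [[298.2, 281.0], [326.0, 281.0]]
0.14 [[301.1, 192.3], [322.9, 192.3]]
0.0 [[305.5, 173.7], [318.1, 173.7]]
```

View pics/w4c.png

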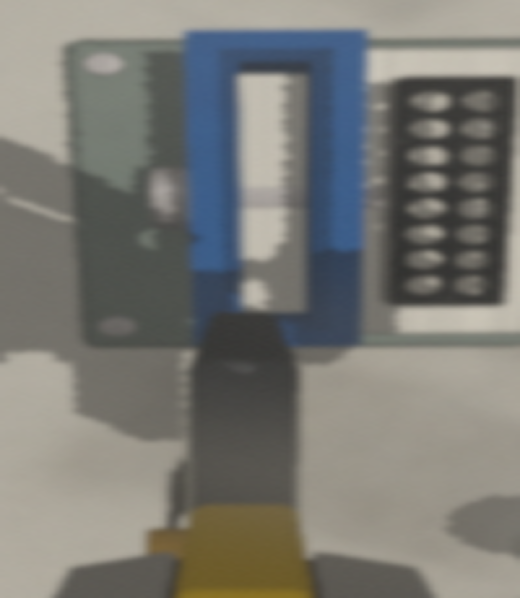

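```bash
python3 - <<'E'
from h import *
p,R=pose();M=R.as_matrix()
for z in(.098,.102):
    w=[atz('wrist',q,z) for q in((318,66.8),(318,188.5),(302,110),(334.3,110))]
    print(z,'len',np.linalg.norm(w[0]-w[1]).round(4),'wid',np.linalg.norm(w[2]-w[3]).round(4))
    m=np.r_[((w[2]+w[3])/2)[:2],z];e=(w[0]+w[1])/2
    print('end centre',e.round(4),'tool',(M.T@(e-p)).round(4),'width centre tool y',(M.T@(m-p))[1].round(4))
# inner floor opening
w=[atz('wrist',q,.06) for q in((311,83),(311,174))];print('floor',w,(M.T@(sum(w)/2-p)).round(4))
E
```

```text
0.098 len 0.1238 wid 0.034
end centre [0.5574 0.0847 0.098 ] tool [0.0918 0.0066 0.401 ] width centre tool y 0.0067
0.102 len 0.1225 wid 0.0336
end centre [0.5574 0.0845 0.102 ] tool [0.0916 0.0065 0.397 ] width centre tool y 0.0066
floor [array([0.52121479, 0.12398965, 0.06      ]), array([0.57916218, 0.04024681, 0.06      ])] [ 0.094  -0.0009  0.4389]
```

play_rows --translation '[[0.3, 0.02, 0], [0.5, 0.03, 0], [0.5, 0.03, 0], [0.5, 0.04, 0], [0.4, 0.04, 0], [0.13, 0, 0.3], [0, 0, 0.4], [0, 0, 0]]' --twist '[[0, 0, 0], [0, 0, 0], [0, 0, 0], [0, 0, 0], [0, 0, 0], [0, 0, 0], [0, 0, 0], [0, 0, 0]]' --gripper '[-1, -1, -1, -1, -1, -1, -1, -1]'

```text
time: 11.4
tool_pos: [0.5534, 0.0881, 0.4688]
ee_rot: [-3.141, 0.003, 2.177]
wrist_force: [0.0, -0.4, -1.6]
width: 0.012
finger_force: 30.0
```

```bash
python3 - <<'E'
from h import *
p,R=pose();print(p,R.as_euler('xyz'))
a=snap('wrist','w5.png');b=snap('scene','s5.png')
b=b[:,:,::-1];a=a[:,:,::-1]
q=proj('scene',[[.556,.087,.1]])[0].astype(int);print(q)
y0,x0=q[1]-110,q[0]-60
A=cv2.resize(a[55:305,230:400],None,fx=2.35,fy=2.35,interpolation=cv2.INTER_CUBIC);B=cv2.resize(b[y0:y0+150,x0:x0+102],(400,588),interpolation=cv2.INTER_CUBIC);print(x0,y0)
cv2.imwrite('pics/c5.png',np.hstack([A[:587],B[:587]]))
for n in ['slot','gauge_foot','gauge_grip','mark_band','pointer_tip']:print(n,[(c,np.round(d['centre'],4).tolist(),round(d['score'],2)) for c in('scene','wrist') for d in robot.spot_point(n,c)[:2]])
E
```

```text
[0.55340241 0.08805007 0.46877008] [-3.14121644e+00  2.79732564e-03  2.17748093e+00]
[306 260]
246 150
slot [('scene', [0.5563, 0.0878, 0.0559], 0.67), ('scene', [0.3324, 0.1063, 0.0466], 0.59), ('wrist', [0.3318, 0.1034, 0.0444], 0.89), ('wrist', [0.5513, 0.0855, 0.2861], 0.49)]
gauge_foot [('scene', [0.5494, 0.0888, 0.1227], 0.94)]
gauge_grip [('scene', [0.5535, 0.0863, 0.2875], 0.95), ('wrist', [0.5521, 0.0836, 0.2853], 0.94)]
mark_band [('scene', [0.551, 0.0864, 0.1216], 0.51)]
pointer_tip [('scene', [0.5518, 0.0777, 0.1821], 0.38), ('wrist', [0.548, 0.0773, 0.1805], 0.43)]
```

View pics/c5.png

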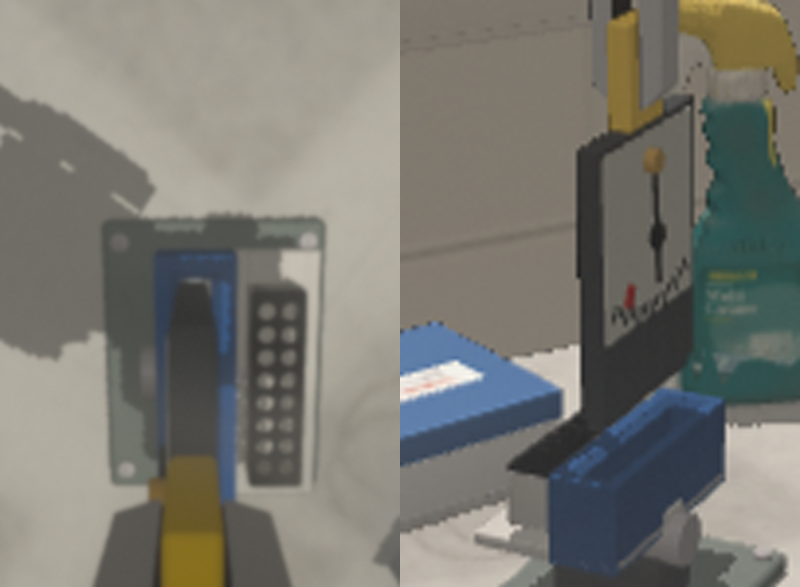

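```bash
python3 - <<'E'
from h import *
p,R=pose();M=R.as_matrix()
e=M.T@(atz('wrist',(313.4,161.4),.1)-p);f=M.T@(atz('wrist',(312.3,175.4),p[2]-.349)-p);print('rim end - .0615',e-[.0615,0,0],'foot end -.047',f-[.047,0,0])
E
```

```text
rim end - .0615 [-0.00098248  0.0016213   0.37079647] foot end -.047 [0.00133992 0.00048213 0.34875931]
```

play_rows --translation '[[-0.03, 0.025, 0], [0, 0, 0.25], [0, 0, 0.2], [0, 0, 0.15], [0, 0, 0.15], [0, 0, 0.15], [0, 0, 0]]' --twist '[[0, 0, 0], [0, 0, 0], [0, 0, 0], [0, 0, 0], [0, 0, 0], [0, 0, 0], [0, 0, 0]]' --gripper '[-1, -1, -1, -1, -1, -1, -1]'

```text
time: 12.7
tool_pos: [0.556, 0.0862, 0.4336]
ee_rot: [3.14, 0.004, 2.176]
wrist_force: [-0.2, 0.3, -1.4]
width: 0.0118
finger_force: 30.0
```

play_rows --translation '[[0, 0, 0.15], [0, 0, 0.15], [0, 0, 0.12], [0, 0, 0.08], [0, 0, 0]]' --twist '[[0, 0, 0], [0, 0, 0], [0, 0, 0], [0, 0, 0], [0, 0, 0]]' --gripper '[-1, -1, -1, -1, -1]'

```text
time: 13.2
tool_pos: [0.5561, 0.0861, 0.4141]
ee_rot: [3.139, 0.004, 2.176]
wrist_force: [-0.1, 0.6, -1.5]
width: 0.0116
finger_force: 30.0
```

play_rows --translation '[[0, 0, 0.05], [0, 0, 0.05], [0, 0, 0.05], [0, 0, 0]]' --twist '[[0, 0, 0], [0, 0, 0], [0, 0, 0], [0, 0, 0]]' --gripper '[-1, -1, -1, -1]'

```text
time: 13.6
tool_pos: [0.5559, 0.0863, 0.4106]
ee_rot: [3.137, 0.005, 2.176]
wrist_force: [-1.8, -0.3, 4.2]
width: 0.012
finger_force: 30.0
```

play_rows --translation '[[0, 0, 0.05], [0, 0, 0.05], [0, 0, 0]]' --twist '[[0, 0, 0], [0, 0, 0], [0, 0, 0]]' --gripper '[-1, -1, -1]'

```text
time: 13.9
tool_pos: [0.5557, 0.0858, 0.4103]
ee_rot: [3.134, 0.009, 2.175]
wrist_force: [-5.0, -1.4, 14.0]
width: 0.0119
finger_force: 30.0
```

```bash
python3 - <<'E'
from h import *
p,R=pose();o=robot.get_obs();print(p,R.as_matrix()[:,2],o['wrist_force'],o['wrist_torque'])
a=snap('wrist','w6.png')[:,:,::-1];b=snap('scene','s6.png')[:,:,::-1]
A=cv2.resize(a[55:305,230:400],None,fx=2.35,fy=2.35,interpolation=cv2.INTER_CUBIC);B=cv2.resize(b[170:320,246:348],(400,588),interpolation=cv2.INTER_CUBIC)
cv2.imwrite('pics/c6.png',np.hstack([A[:587],B[:587]]))
for n in ['slot','gauge_foot','gauge_grip']:print(n,[(c,np.round(d['centre'],4).tolist(),round(d['score'],2)) for c in('scene','wrist','top') for d in robot.spot_point(n,c)[:2]] if c!='top' or True else 0) if False else print(n,[(c,np.round(d['centre'],4).tolist(),round(d['score'],2)) for c in('scene','wrist') for d in robot.spot_point(n,c)[:2]])
E
```

```text
[0.5556662  0.08579738 0.41025461] [ 0.01130074 -0.0032693  -0.9999308 ] [-5.00134997 -1.44910685 14.03005862] [-0.25818406  1.30733546  0.07976485]
slot [('scene', [0.5537, 0.0887, 0.0589], 0.7), ('scene', [0.3357, 0.1029, 0.0439], 0.59), ('wrist', [0.3301, 0.1062, 0.0464], 0.75)]
gauge_foot [('scene', [0.5562, 0.0854, 0.0609], 0.91)]
gauge_grip [('scene', [0.5579, 0.0804, 0.2279], 0.7), ('wrist', [0.5568, 0.0837, 0.2262], 0.93)]
```

View pics/c6.png

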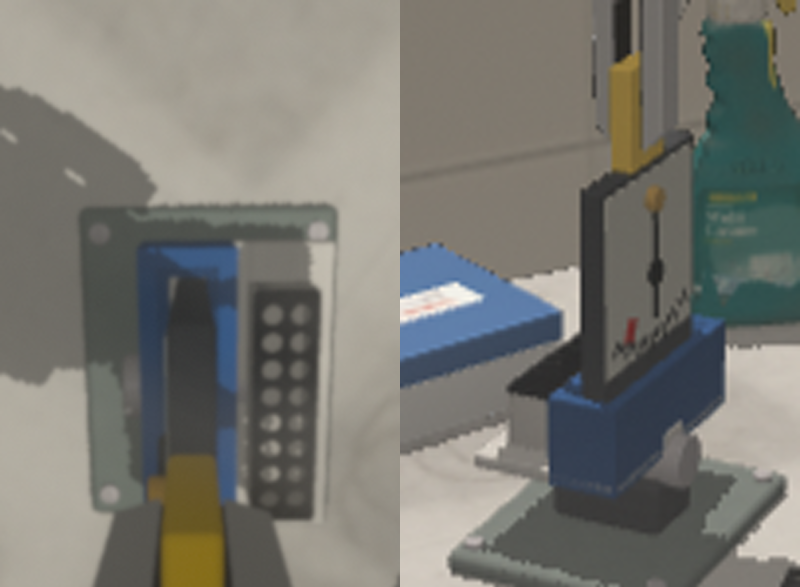

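The gauge has bottomed out: the foot is at about z = 0.061 against a floor at about 0.06. Now I rock it about the hinge.

play_rows --translation '[[0.18, 0, 0.003], [0.36, 0, 0.007], [0.36, 0, 0.007], [0.36, 0, 0.007], [0.36, 0, 0.007], [0.36, 0, 0.007], [0.36, 0, 0.007], [0, 0, 0]]' --twist '[[0, -0.2, 0], [0, -0.4, 0], [0, -0.4, 0], [0, -0.4, 0], [0, -0.4, 0], [0, -0.4, 0], [0, -0.4, 0], [0, 0, 0]]' --gripper '[-1, -1, -1, -1, -1, -1, -1, -1]'

```text
time: 15.1
tool_pos: [0.5024, 0.1629, 0.3978]
ee_rot: [3.134, 0.271, 2.175]
wrist_force: [-5.9, -0.8, 14.9]
width: 0.012
finger_force: 30.0
```

```bash
cat > st.py <<'E'
from h import *
p,R=pose();o=robot.get_obs();M=R.as_matrix();up=-M[:,2];ey=np.array([-.570,.821,0]);ex=np.array([.821,.570,0])
print('t',o['time'],'tcp',p.round(4),'lean y',np.arctan2(up@ey,up[2]).round(4),'x',np.arctan2(up@ex,up[2]).round(4))
print('F tool',(M.T@o['wrist_force']).round(1),o['finger_force'])
v=p-np.array([.5557,.0858,.050]);print('from hinge: r',np.linalg.norm(v).round(4),'angle',np.arctan2(v@ey,v[2]).round(4),'x',(v@ex).round(4))
E
python3 st.py
```

```text
t 15.1 tcp [0.5024 0.1629 0.3978] lean y 0.2712 x -0.0076
F tool [ -1.4  -5.2 -15.2] 30.01990109682083
from hinge: r 0.3602 angle 0.263 x 0.0002
```

play_rows --translation '[[0.36, 0, 0.007], [0.36, 0, 0.007], [0.04, 0, 0], [0, 0, 0], [0, 0, 0], [0, 0, 0], [0, 0, 0], [0, 0, 0]]' --twist '[[0, -0.4, 0], [0, -0.4, 0], [0, -0.04, 0], [0, 0, 0], [0, 0, 0], [0, 0, 0], [0, 0, 0], [0, 0, 0]]' --gripper '[-1, -1, -1, -1, -1, -1, -1, -1]'

```text
time: 15.9
tool_pos: [0.4868, 0.1858, 0.3891]
ee_rot: [3.132, 0.354, 2.172]
wrist_force: [-7.6, 1.1, 16.7]
width: 0.0117
finger_force: 30.0
```

play_rows --translation '[[0, 0, 0], [0, 0, 0], [0, 0, 0], [0, 0, 0], [0, 0, 0], [0, 0, 0], [0, 0, 0], [0, 0, 0]]' --twist '[[0, 0, 0], [0, 0, 0], [0, 0, 0], [0, 0, 0], [0, 0, 0], [0, 0, 0], [0, 0, 0], [0, 0, 0]]' --gripper '[-1, -1, -1, -1, -1, -1, -1, -1]'

```text
time: 16.7
tool_pos: [0.4868, 0.1858, 0.3891]
ee_rot: [3.132, 0.354, 2.172]
wrist_force: [-7.1, 0.9, 16.9]
width: 0.012
finger_force: 30.0
```

```bash
python3 st.py; python3 - <<'E'
from h import *
b=snap('scene','s7.png')[:,:,::-1]
cv2.imwrite('pics/c7.png',cv2.resize(b[180:320,230:350],(514,600),interpolation=cv2.INTER_CUBIC))
for n in ['slot','gauge_foot','gauge_grip','pointer_tip','mark_band']:print(n,[(c,np.round(d['centre'],4).tolist(),round(d['score'],2)) for c in('scene',) for d in robot.spot_point(n,c)[:2]])
E
```

```text
t 16.7 tcp [0.4868 0.1858 0.3891] lean y 0.3535 x -0.0077
F tool [ -1.5  -5.2 -17.5] 30.03500998020172
from hinge: r 0.3602 angle 0.3437 x 0.0004
slot [('scene', [0.5535, 0.0864, 0.0557], 0.84), ('scene', [0.3342, 0.1066, 0.0421], 0.84)]
gauge_foot [('scene', [0.5537, 0.09, 0.0593], 0.85)]
gauge_grip [('scene', [0.5225, 0.1288, 0.22], 0.86)]
pointer_tip [('scene', [0.5269, 0.1146, 0.1153], 0.56)]
mark_band []
```

View pics/c7.png

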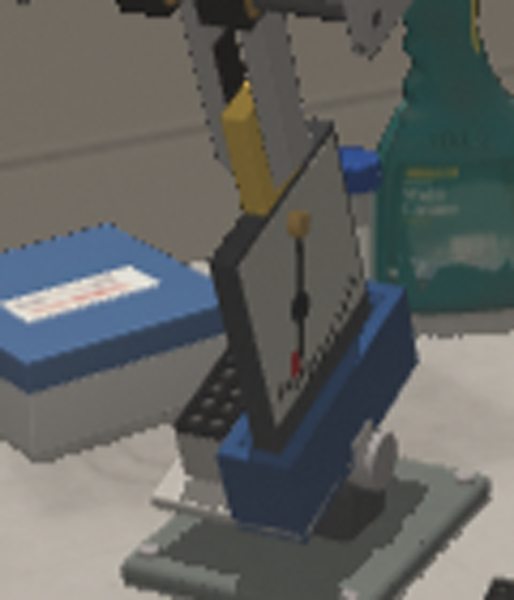

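The pointer, from pivot (299,222) to tip at about (300,362) in the crop, lies on the red band at (296,362). I'll check the remaining offset numerically.

```bash
python3 - <<'E'
from h import *
b=cv2.imread('pics/s7.png').astype(int);r=b[...,2]-np.maximum(b[...,0],b[...,1])
roi=np.zeros(r.shape,bool);roi[256:275,292:308]=1
w=np.where(roi&(r>30),r,0);ys,xs=np.nonzero(w);print(len(ys),np.average(xs,weights=w[ys,xs]),np.average(ys,weights=w[ys,xs]))
red=(np.average(xs,weights=w[ys,xs]),np.average(ys,weights=w[ys,xs]))
p,R=pose();M=R.as_matrix()
# gauge frame from tool: x=tool y, y=tool x, z=-tool z ; foot at tool (-.0014,0,.349)
def g(uv,off):
    c,d=ray('scene',uv);c=M.T@(c-p);d=M.T@d;q=c+d*(off-c[1])/d[1];return np.array([q[0]+.0014,.349-q[2]])
print('pivot',g((230+299/4.283,180+222/4.286),-.008))
v=g(red,-.006);print('red',v,'angle',np.arctan2(v[0],.122-v[1]),np.hypot(v[0],.122-v[1]))
P=g((230+299/4.283,180+222/4.286),-.006);print('rel to seen pivot',np.arctan2((v-P)[0],(P-v)[1]),np.hypot(*(v-P)))
k=g((230+300.5/4.283,180+305/4.286),-.008);print('knob angle',np.arctan2((k-P)[0],(P-k)[1]))
print(b[258:274,294:306,2]-b[258:274,294:306,1])
E
```

```text
10 298.37090163934425 264.5389344262295
pivot [-0.00253833  0.11793697]
red [0.02301066 0.05796671] angle 0.34498415034354313 0.06804228439253711
rel to seen pivot 0.4633571816601314 0.06375454614931025
knob angle 0.43737314202745226
[[  1   2   2   3   2   1  -1   2   3   3   2   2]
 [  2   3   1   2   2   1   0   3   3   3   2   2]
 [  2   3   3   2   2   1   0   3   2   2   2   2]
 [  2   2   3   2   2  10   1   2   3   2   3   1]
 [  2   2   2   3  44  28   0   3   2   2   3   0]
 [  3   2   2   3  54  44   2   2   2   1   2   0]
 [  2   2   2   4  53  45  13   2   1   1   1   0]
 [  2   2   2   3  52  46  14   1   1   1   0   0]
 [  2   2   2   3  53  46   9   2   1   1   0  -1]
 [  1   3   2   3  51  20   1   2   0   1   0   1]
 [  2   2   2   3  10   5   2   2   0   0   0   0]
 [  2   2   1   1   1   1   2   1  -1   0   1  -2]
 [  3   0   1   1   1   2   2   1   1   0   0  -7]
 [  3   0   1   2   2   2   1   0   0   0  -4 -11]
 [  2   0   2   2   2   2   0   0   0  -1  -9 -12]
 [  2   2   3   2   2   1   0   0  -1  -7 -12 -13]]
```

```bash
python3 - <<'E'
from h import *
p,R=pose();M=R.as_matrix()
def g(uv,off=-.006):
    c,d=ray('scene',uv);c=M.T@(c-p);d=M.T@d;q=c+d*(off-c[1])/d[1];return np.array([q[0]+.0014,.349-q[2]])
im=cv2.imread('pics/s7.png',0).astype(float)
def sub(r,x0,x1):  # dark->light crossing (dial left edge)
    row=im[r,x0:x1];gr=np.diff(row);k=gr.argmax();w=np.clip(gr[max(k-1,0):k+2],0,None);return x0+max(k-1,0)+.5+(w@np.arange(len(w)))/w.sum()
pts=[]
for r in range(246,272,2):
    guess=230+(237+(r-180-61)*35/190*4.286)/4.283
    x=sub(r,int(guess)-4,int(guess)+6);pts.append(g((x,r)));print(r,round(x,2),pts[-1].round(4))
a=np.array(pts);print('left edge angle vs gauge z',np.polyfit(a[:,1],a[:,0],1))
E
```

```text
246 286.01 [0.0467 0.1257]
248 286.41 [0.0469 0.1212]
250 286.94 [0.0469 0.1163]
252 287.41 [0.0469 0.1115]
254 287.91 [0.0469 0.1066]
256 288.41 [0.0469 0.1017]
258 288.93 [0.0469 0.0967]
260 289.41 [0.0469 0.0918]
262 289.93 [0.0469 0.0867]
264 290.41 [0.0469 0.0817]
266 290.83 [0.0472 0.0769]
268 291.39 [0.047  0.0716]
270 291.89 [0.047  0.0665]
left edge angle vs gauge z [-0.00377867  0.04729034]
```

```bash
python3 st.py; python3 -c "
from bench import robot
print(robot.close_job())"
```

```text
t 17.0 tcp [0.4868 0.1858 0.3891] lean y 0.3534 x -0.0077
F tool [ -1.8  -5.2 -17.6] 30.034977793693542
from hinge: r 0.3602 angle 0.3437 x 0.0004
the job is handed in; nothing more can be done
None
```

I handed the job in at about 17 s with the gauge seated in the large rocker and still gripped at 30 N. It is leaning 0.353 rad against a red band I measured at 0.345–0.363; no verdict came back, and I viewed 11 pictures, one over the limit of 10.

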